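# Rock a washed bottle to free the steel chillers jammed at its neck

## Robot

A 7-joint arm with a two-finger parallel gripper is mounted at the origin on the work surface. World frame = base frame: x ahead of the robot, y to its left, z up, the work surface at z = 0. Lengths are in m, angles in rad, forces in N, time in s.
With the tool pointing down it reaches from about 0.4 to 0.875 m from the base axis. Payload 19.3 kg.
Tool frame: the origin (TCP) lies midway between the tips of the shut fingers; the grasp point (between the pads) lies 19 mm behind it; z points along the fingers, y is the line along which they close (so a half turn about z gives the same grasp; the last joint's range is limited). The gripper opens to 85 mm and grips with 20 to 120 N. Pads are 22 mm wide; open, the fingers measure 114 mm over their backs; the gripper's body (76 mm by 85 mm) begins 54 mm behind the grasp point. The pads swing forward as they close: fully open they stand 13 mm farther back than shut.
Start: joints at [-1.311, 0.521, -0.036, 1.599, 0.021, 1.021, -0.113], TCP at [0.202, 0.591, 0.231] pointing down, gripper open.
Joint ranges: [-2.91, 2.91], [-0.3, 2.13], [-1.5, 1.42], [0.17, 2.43], [-1.26, 4.41], [0.16, 1.93], [-2.52, 2.52]. Speed limits (rad/s): [1.89, 1.89, 2.39, 2.39, 3.01, 3.01, 3.01].

## Interface

Orientations are given as [roll, pitch, yaw] about the fixed x, y, z axes, in that order (R = Rz(yaw) Ry(pitch) Rx(roll)).
In Python, from workcell import * gives the robot as it stands. The module is installed in compiled form; this text tells all that it offers.
- The arm moves only by the tool play_rows, never from a script. Its argument "deltas" is a list of rows, each a list of 7 numbers: the shift along the tool's x, y, z in units of 500 mm (1.0 is 500 mm), then the turn, a rotation vector about the tool's x, y, z in units of 120 degrees (1.0 is 120 degrees), then the closure, from 0 (fully open) to 1 (shut). A call has 1 to 10 rows; each row is the pose to reach, as a shift and turn from the pose commanded when the call began, along the tool's axes at that moment; what a row does not reach only later rows make up. A row lasts 1/10 s, in which the tool goes at most 50 mm and 8.59 degrees, less where a joint would pass 70% of its speed; a pose out of reach is approached as far as the arm can. A call with a number of a shift or a turn outside -1 to 1 is refused whole. A call with a gripper value outside its range is refused whole. The fingers move at their own pace and stop on an object; "newtons" is the grip in N (left out, the last holds). Time passes only in rows, so rows that repeat a pose let the fingers close. It gives the time, the measured TCP pose, the force, the opening and the grip force at its end, in the units of the state.
- observe(): the state, without advancing time (a new reading comes with each control period).
- grab_frame(name): name is "scene" or "top"; returns the picture (400x640x3 uint8, red, green, blue); there is no depth.
- get_calibration(name): a dict with "fovy" (degrees; the focal length in pixels is half the picture's height over the tangent of half this angle, whatever the lens; pixels are square), "cx", "cy" (the principal point, pixels), "xyz" and "rotation" of the camera in the world. Camera axes: x right, y down, z forward; pixel columns grow to the right and rows downward; lengths in m; the calibration is good to about 2 mm. A picture is of the moment at which its call begins. get_calibration takes no time and is no camera call.
- job_done(): hands the job in; it is judged then, once.
The state is a dict: "clock": time; "qpos": joint angles; "qd": joint speeds; "joint_efforts": joint torques, N m; "position": TCP position; "tool_rot": TCP orientation; "force": force on the tool from outside, world axes, zero at the start; "moment": the same for the moment, N m; "grip_width": finger opening in m; "finger_force": force on a finger pad.
Only numpy, scipy, OpenCV 4.12 (cv2) and the standard library are available. Lean on these libraries where they do the work, as an engineer would, in place of code of your own. Each camera call takes 0.05 s, during which the arm holds its last target. There are 200 camera calls.

## Task

One of the three washed glass bottles draining upside down in the wire drainer still has two steel drink chillers jammed crosswise over its narrow neck, inside. Take that bottle out of the drainer and, holding it mouth down over the steel pan, rock it side to side, roughly in line with the chillers' length, until both have worked loose and dropped into the pan; do not knock the glass on the pan. Then set the empty bottle gently back in its own place in the drainer, mouth down, and leave the other bottles, the pan, the milk pitcher and the tamper where they stand.

Things in the scene. Friction and masses are not known exactly. Their poses are not given: they have to be found in the camera images.
- jam_mid (a point): Centre (half-way up) of the bottle with the jammed chillers: clear glass, 0.23 kg, 150 mm tall, round body 63 mm wide, flat shoulder, narrow neck. It starts upside down, at any of the drainer's three places: z runs along its axis from mouth to base, up at the start; base 75 mm above this point, mouth 75 mm below. The bare 117 mm body above the shoulder can be gripped from above, near the base.
- jam_mouth (a point): Centre of the same bottle's mouth, on its axis, same axes; at the start 17.5 mm above the counter. Neck: 33 mm outside (lip 35 mm), 28 mm bore, 33 mm from mouth to the outside of the shoulder; the inside of the flat shoulder, where the chillers lie, is 36 mm from the mouth.
- chiller1_mid (a point): Centre of a jammed chiller: plain steel round bar, 34 mm long, 15 mm thick, 45 g; x along its length. The two start side by side, level, across the neck's inner end, 43.5 mm from the mouth; end-first each slides out easily. Tilting the bottle 25 to 35 degrees so that one end of a bar, then the other, is lower works them in, in some 3 to 12 swings; rocking square to a bar mostly just rolls it.
- chiller2_mid (a point): Centre of the other jammed chiller, alike: 34 mm long, 15 mm thick, x along its length. Rocking exactly in line lets the pair slide to and fro together; 15 to 30 degrees off their length parts them sooner. The bars turn inside as the bottle is rocked; an end caught in the neck mostly slips on with the next swings. While the bottle is carried mouth down without tilting, both stay put.
- pan: Stainless steel food pan, open on top, loose, 0.45 kg: 176 by 162 mm over its rim (x by y), 65 mm deep (inside 152 by 138 mm, floor 4 mm). Origin on the counter under the centre of its floor, z up. Two more loose chillers of the same kind already lie in it; the falling ones may touch them.
- rack: Wire bottle drainer, fixed: 120 mm (x) by 410 mm (y), top of its wire deck 50.5 mm above the counter, over a white drip tray. Origin on the counter under its middle. Three places in a row at y = -135, 0 and +135 mm: square openings of 44 mm between the wires; the neck hangs through and the flat shoulder rests on the wires.
- bottle2_mid (a point): Centre (half-way up) of another bottle of the same shape and size, empty, also upside down in the drainer. Leave it.
- bottle3_mid (a point): Centre (half-way up) of the third bottle, same shape and size, empty, upside down in the drainer. Leave it.
- pitcher_mid (a point): Centre (half-way up) of a steel milk pitcher, 105 mm tall, 80 mm in diameter, with a handle on its +y side. Leave it.
- tamper_mid (a point): Centre (half-way up) of a coffee tamper standing on its 58 mm steel foot, 90 mm tall, dark wooden handle. Leave it.

How it is judged:
On the way, in this order (a step that is already met when the one before it is completed fails the run):
1. the bottle is lifted clear of the drainer, mouth down, with both chillers still jammed inside it (height (world z) of jam_mouth above 0.06 m and angle between jam_mid's own z axis and vertical below 1 rad and distance between chiller1_mid and jam_mouth between 0.03 and 0.09 m and distance between chiller2_mid and jam_mouth between 0.03 and 0.09 m), for 0.1 s.
2. both chillers have dropped into the pan while the bottle is held over it (x of chiller1_mid in the frame of pan between -0.078 and 0.078 m and y of chiller1_mid in the frame of pan between -0.071 and 0.071 m and x of chiller2_mid in the frame of pan between -0.078 and 0.078 m and y of chiller2_mid in the frame of pan between -0.071 and 0.071 m and z of each of chiller1_mid, chiller2_mid in the frame of pan below 0.05 m and height (world z) of jam_mouth above 0.05 m and horizontal distance between jam_mouth and pan below 0.12 m), for 0.05 s.
At the end, for the whole second after the job is handed in: Both chillers lie in the pan (inside its walls, below its rim); the bottle stands mouth down in its own place in the drainer again, its mouth within 15 mm of where it started and its axis within 0.1 rad of vertical, released (x of chiller1_mid in the frame of pan between -0.078 and 0.078 m and y of chiller1_mid in the frame of pan between -0.071 and 0.071 m and x of chiller2_mid in the frame of pan between -0.078 and 0.078 m and y of chiller2_mid in the frame of pan between -0.071 and 0.071 m and z of each of chiller1_mid, chiller2_mid in the frame of pan below 0.05 m and distance of jam_mouth from where it was at the start of the episode below 0.015 m and angle between jam_mid's own z axis and vertical below 0.1 rad); the robot touches nothing.
It fails at once if another bottle is shifted by more than 20 mm or tipped by more than 0.2 rad (distance of any of bottle2_mid, bottle3_mid from where it was at the start of the episode above 0.02 m or angle between any of bottle2_mid, bottle3_mid's own z axis and vertical above 0.2 rad).
It fails at once if the pitcher or the tamper is shifted by more than 20 mm (distance of any of pitcher_mid, tamper_mid from where it was at the start of the episode above 0.02 m).
It fails at once if the pan is shifted by more than 30 mm (distance of pan from where it was at the start of the episode above 0.03 m).
It fails at once if the bottle is knocked against the pan with more than 10 N, or slammed onto the drainer with more than 80 N (contact force between jam and pan above 10 N or contact force between jam and rack above 80 N).
It also fails if it takes over 67 s, if anything falls off the work surface, if the arm or the gripper's body presses on something with over 40 N, if the wrist force passes 120 N, or if a joint passes its speed limit or range.

## Working session

There is one attempt and no reset: what is moved stays moved. The work goes in short steps, Python scripts to look and compute and a tool call to move; the robot and the scene stay as the last step left them, time stands still between calls to the robot, and variables do not carry over. Pictures are saved under pics/ and viewed, at most 10 in all, crops included, and the job is handed in when it is done.

Besides the shell and the picture viewer there is one more tool, called after "Emit:" as name(argument=value, ...), one argument or row to a line, values as JSON. play_rows: Moves the arm, as the interface text tells. Its arguments: {"type":"object","properties":{"deltas":{"type":"array"},"newtons":{"type":"number"}},"required":["deltas"]}

```bash
mkdir -p pics
python3 - <<'E'
from workcell import *
import cv2,numpy as np
for n in ("scene","top"):
    im=grab_frame(n); cv2.imwrite(f"pics/{n}0.png",im[:,:,::-1]); np.save(f"{n}0.npy",im)
    print(n,get_calibration(n))
s=observe(); print(s)
E
```

```text
scene {'fovy': 47.03717765959576, 'cx': 317.08665175449994, 'cy': 201.0346223360365, 'xyz': array([1.21379894, 0.51340726, 1.02133596]), 'rotation': array([-2.46011303,  0.00835531,  2.23042915])}
top {'fovy': 45.95180360327516, 'cx': 315.3934845351361, 'cy': 198.42079814494562, 'xyz': array([0.41545   , 0.02798741, 1.13332153]), 'rotation': array([-2.97060675,  0.00402432, -1.58350424])}
{'clock': 0.1, 'qpos': array([-1.31119902,  0.52195085, -0.03632009,  1.59995914,  0.02119957,
        1.02109726, -0.1128076 ]), 'qd': array([-0.00162341, -0.00199085,  0.001491  , -0.00204136, -0.00059227,
        0.00110342,  0.00079967]), 'joint_efforts': array([ 3.12876058e-03, -9.28481984e+01,  1.98409081e+00, -3.70525002e+01,
        1.82031031e-02,  5.44722687e-03, -7.37076584e-05]), 'position': array([0.20234402, 0.59101414, 0.23078267]), 'tool_rot': array([-3.14056579e+00,  7.55886295e-05,  2.81177036e+00]), 'force': array([-0.75171193,  0.26933675, -0.41865735]), 'moment': array([-0.05677564, -0.04210323,  0.09513584]), 'finger_force': 0.0, 'grip_width': 0.08544083112424718}
```

View pics/scene0.png

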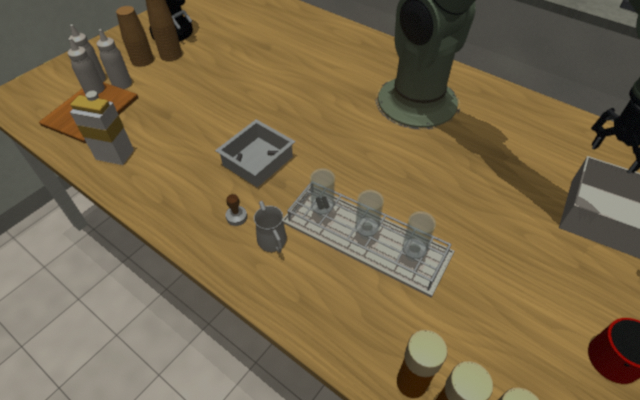

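View pics/top0.png

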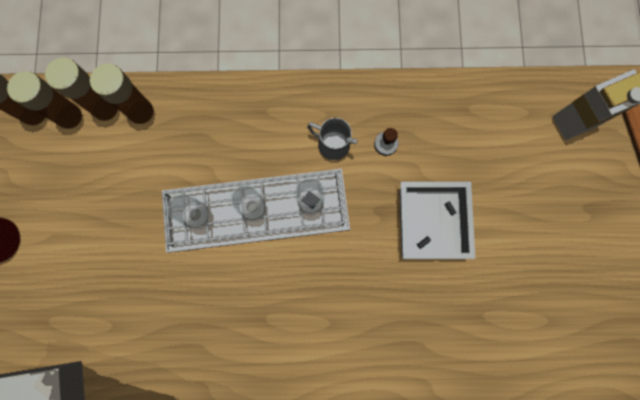

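The jammed bottle is the one nearest the pan: dark bars at top-view (311,200) and scene (322,203). The pan centre is near top-view (437,220), and the rack corners are near (163,190), (343,170), (349,230) and (168,250).

```bash
cat > h.py <<'E'
import numpy as np,cv2
from scipy.spatial.transform import Rotation as R
from workcell import *
def cam(n):
    c=get_calibration(n); f=200/np.tan(np.radians(c["fovy"]/2))
    return c,f,R.from_euler("xyz",c["rotation"]).as_matrix()
def ray(n,u,v):
    c,f,M=cam(n); d=M@np.array([(u-c["cx"])/f,(v-c["cy"])/f,1]); return np.array(c["xyz"]),d/np.linalg.norm(d)
def onz(n,u,v,z):
    o,d=ray(n,u,v); return o+d*(z-o[2])/d[2]
def proj(n,p):
    c,f,M=cam(n); q=M.T@(np.array(p)-c["xyz"]); return np.array([c["cx"]+f*q[0]/q[2],c["cy"]+f*q[1]/q[2]])
E
python3 - <<'E'
from h import *
a=np.load("top0.npy");b=np.load("scene0.npy")
ca=cv2.resize(a[160:260,155:355],None,fx=4,fy=4,interpolation=cv2.INTER_CUBIC)
cb=cv2.resize(b[160:290,275:475],None,fx=4,fy=4,interpolation=cv2.INTER_CUBIC)[:, :]
cv2.imwrite("pics/ca.png",ca[:,:,::-1]);cv2.imwrite("pics/cb.png",cb[:,:,::-1])
for p in [(163,190),(343,170),(349,230),(168,250)]: print("rack",onz("top",*p,0.05).round(4))
for p in [(401,182),(471,182),(474,260),(401,260)]: print("pan rim",onz("top",*p,0.065).round(4))
print("bars",onz("top",311,200,.061))
# low saturation mask bounding boxes for rack+pan
m=(cv2.cvtColor(a,cv2.COLOR_RGB2HSV)[:,:,1]<60).astype(np.uint8)*255
m[:80]=0
m=cv2.morphologyEx(m,cv2.MORPH_CLOSE,np.ones((7,7)))
for c in cv2.findContours(m,0,2)[0]:
    if cv2.contourArea(c)>400: print(cv2.minAreaRect(c))
E
```

```text
rack [0.6273 0.3864 0.05  ]
rack [ 0.6696 -0.0359  0.05  ]
rack [ 0.5277 -0.0465  0.05  ]
rack [0.4872 0.369  0.05  ]
pan rim [ 0.6358 -0.1683  0.065 ]
pan rim [ 0.6336 -0.3298  0.065 ]
pan rim [ 0.4549 -0.3243  0.065 ]
pan rim [ 0.457  -0.1605  0.065 ]
bars [0.59709237 0.04012533 0.061     ]
((41.49999237060547, 380.4999694824219), (82.99998474121094, 36.99999237060547), -0.0)
((437.0, 220.0), (76.0, 74.0), 90.0)
((254.16033935546875, 209.9987335205078), (62.696842193603516, 185.06411743164062), 82.9620590209961)
((333.40325927734375, 135.92054748535156), (44.486366271972656, 36.89112854003906), 62.59242630004883)
((597.3916015625, 104.78807830810547), (36.50017547607422, 90.28773498535156), 62.904441833496094)
((24.0, 90.5), (21.0, 32.0), 90.0)
```

View pics/ca.png

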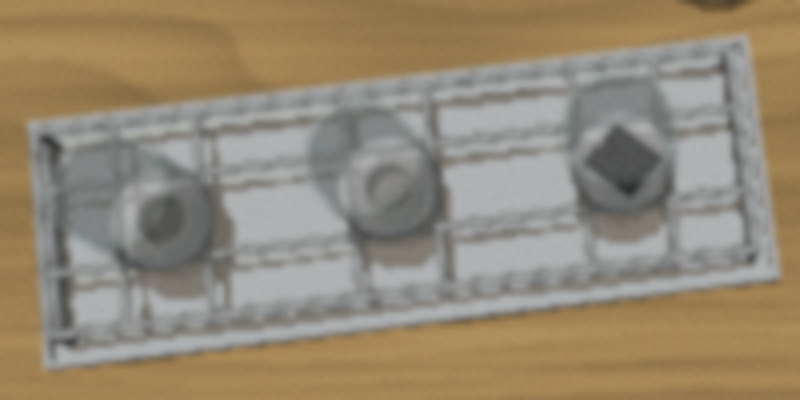

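View pics/cb.png

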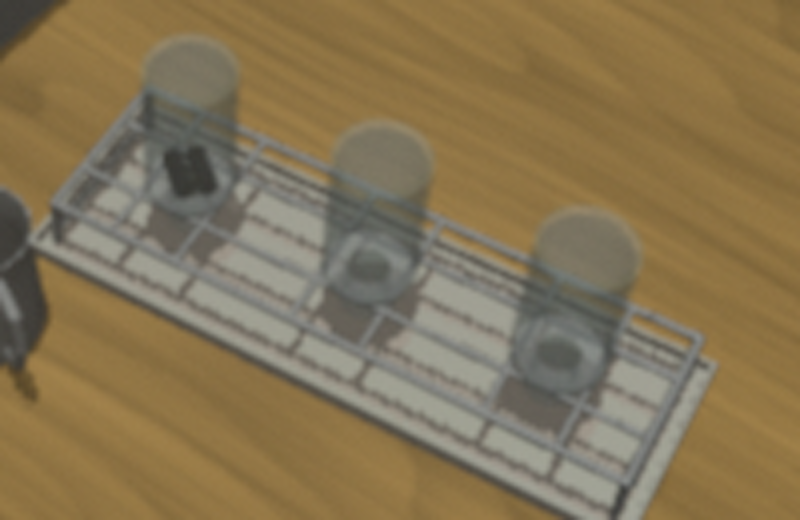

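Run:
```python
from h import *
t=lambda x,y,z: onz("top",155+x/4,160+y/4,z)
s=lambda x,y,z: onz("scene",275+x/4,160+y/4,z)
print("shoulder top",t(625,165,.0505),"base scene",s(190,68,.1675), "shoulder scene",s(190,178,.0505),"base top",t(618,118,.1675))
print("bars top/scene centre",t(622,160,.067),s(190,172,.067))
ang=lambda p,q: np.degrees(np.arctan2(q[1]-p[1],q[0]-p[0]))%180
print("scene long",ang(s(168,155,.067),s(188,198,.067)),ang(s(192,148,.067),s(212,190,.067)), "top edges",ang(t(583,160,.067),t(620,125,.067)),ang(t(620,125,.067),t(662,155,.067)))
b=np.load("scene0.npy");a=np.load("top0.npy")
cb=cv2.resize(b[185:220,300:345],None,fx=12,fy=12,interpolation=cv2.INTER_NEAREST)
ca=cv2.resize(a[183:218,290:335],None,fx=12,fy=12,interpolation=cv2.INTER_NEAREST)
x=np.vstack([ca,cb])[:,:,::-1]; x=cv2.resize(x,None,fx=.7,fy=.7)
cv2.imwrite("pics/bars.png",cv2.convertScaleAbs(x,alpha=1.6))
for n,c in(("top",(311,200)),("scene",(322,203))):
    im=np.load(n+"0.npy").max(2); m=np.zeros_like(im); m[c[1]-12:c[1]+12,c[0]-12:c[0]+12]=(im<85)[c[1]-12:c[1]+12,c[0]-12:c[0]+12]
    k=cv2.findContours(m,0,2)[0]; k=max(k,key=cv2.contourArea)
    w=np.array([onz(n,*p[0],.067)[:2]*1000 for p in k],np.float32); print(n,cv2.contourArea(k),cv2.minAreaRect(w))
```

```text
shoulder top [0.59591312 0.03969524 0.0505    ] base scene [0.60157898 0.04670533 0.1675    ] shoulder scene [0.59712855 0.04342324 0.0505    ] base top [0.60129279 0.04179976 0.1675    ]
bars top/scene centre [0.59609137 0.04120373 0.067     ] [0.60354452 0.04830667 0.067     ]
scene long 57.54330381304311 57.49993400999431 top edges 133.20589456797913 53.27514855214716
top 120.5 ((594.8165893554688, 40.426414489746094), (29.881616592407227, 26.721086502075195), 51.14606475830078)
scene 111.0 ((602.768798828125, 45.873374938964844), (43.08428192138672, 28.880062103271484), 50.36814498901367)
```

View pics/bars.png

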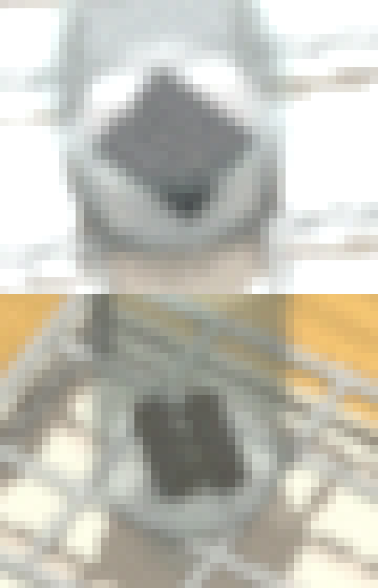

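Both views agree: the bottle axis is at about (0.599, 0.042). The bars lie along azimuth ≈53°. The tool's closing line is now at 71°, 18° off the bars, so I'll keep this yaw.

Emit:
play_rows(
  deltas=[
    [-0.554,-0.39,0,0,0,0,0],
    [-0.554,-0.39,0,0,0,0,0],
    [-0.554,-0.39,0,0,0,0,0],
    [-0.554,-0.39,0,0,0,0,0],
    [-0.554,-0.39,0,0,0,0,0],
    [-0.554,-0.39,0,0,0,0,0],
    [-0.554,-0.39,0,0,0,0,0],
    [-0.554,-0.39,0,0,0,0,0],
    [-0.554,-0.39,0,0,0,0,0],
    [-0.554,-0.39,0,0,0,0,0],
  ],
  newtons=50,
)

```text
clock: 1.1
position: [0.4008, 0.3178, 0.2312]
tool_rot: [-3.142, -0.0, 2.813]
force: [-0.3, 0.6, -0.0]
grip_width: 0.0854
finger_force: 0.0
```

Emit:
play_rows(
  deltas=[
    [-0.554,-0.39,0,0,0,0,0],
    [-0.554,-0.39,0,0,0,0,0],
    [-0.554,-0.39,0,0,0,0,0],
    [-0.554,-0.39,0,0,0,0,0],
    [-0.554,-0.39,0,0,0,0,0],
    [-0.554,-0.39,0,0,0,0,0],
    [-0.554,-0.39,0,0,0,0,0],
    [-0.554,-0.39,0,0,0,0,0],
    [-0.554,-0.39,0,0,0,0,0],
    [-0.554,-0.39,0,0,0,0,0],
  ],
)

```text
clock: 2.1
position: [0.5997, 0.0447, 0.2311]
tool_rot: [3.141, -0.001, 2.814]
force: [-0.3, 0.4, 1.0]
grip_width: 0.0858
finger_force: 0.0
```

```bash
cat >> h.py <<'E'
def to(p):
    s=observe(); M=R.from_euler("xyz",s["tool_rot"]).as_matrix()
    return (M.T@(np.array(p)-s["position"])/.5).round(4)
E
python3 - <<'E'
from h import *
s=observe(); print(s["clock"],s["position"],s["tool_rot"],s["qpos"].round(2))
print(to([.599,.042,.1135]))
im=grab_frame("scene"); cv2.imwrite("pics/s1.png",cv2.resize(im[100:300,220:480,::-1],None,fx=3,fy=3))
E
```

```text
2.1 [0.59974757 0.04473686 0.23105387] [ 3.14129877e+00 -8.44353960e-04  2.81405673e+00] [-0.26  0.49  0.13  1.67 -0.07  0.99  1.14]
[-0.0005 -0.0057  0.2351]
```

View pics/s1.png

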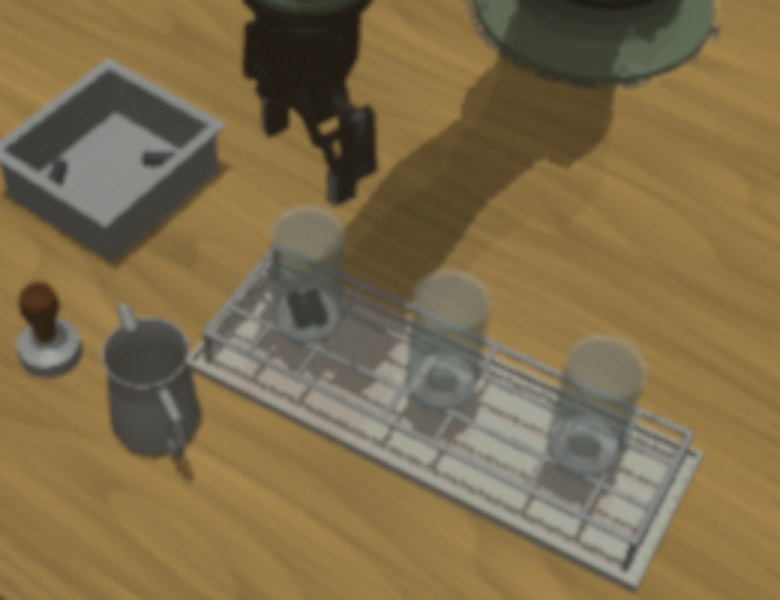

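The open gripper straddles the bottle (pads at about (270,115) and (355,155), base ellipse at (308,232)). I'll descend, close and lift.

Emit:
play_rows(
  deltas=[
    [0,-0.005,0.08,0,0,0,0],
    [0,-0.005,0.16,0,0,0,0],
    [0,-0.005,0.2,0,0,0,0],
    [0,-0.005,0.235,0,0,0,0],
    [0,-0.005,0.235,0,0,0,0.0],
  ],
)

```text
clock: 2.65
position: [0.598, 0.0418, 0.1119]
tool_rot: [-3.14, -0.003, 2.814]
force: [-0.6, -0.0, 0.6]
grip_width: 0.0859
finger_force: 0.0
```

Emit:
play_rows(
  deltas=[
    [0,0,0,0,0,0,0.1],
    [0,0,0,0,0,0,0.2],
    [0,0,0,0,0,0,0.3],
    [0,0,0,0,0,0,0.4],
    [0,0,0,0,0,0,0.6],
    [0,0,0,0,0,0,1],
    [0,0,0,0,0,0,1],
    [0,0,0,0,0,0,1],
  ],
)

```text
clock: 3.45
position: [0.6, 0.041, 0.1152]
tool_rot: [3.14, 0.002, 2.812]
force: [-1.1, 1.4, 7.3]
grip_width: 0.0623
finger_force: 52.6
```

Emit:
play_rows(
  deltas=[
    [0,0,-0.02,0,0,0,1],
    [0,0,-0.06,0,0,0,1],
    [0,0,-0.12,0,0,0,1],
    [0,0,-0.18,0,0,0,1],
    [0,0,-0.24,0,0,0,1],
    [0,0,-0.28,0,0,0,1],
    [0,0,-0.28,0,0,0,1],
    [0,0,-0.28,0,0,0,1],
  ],
)

```text
clock: 4.25
position: [0.5992, 0.0405, 0.254]
tool_rot: [3.141, 0.0, 2.812]
force: [0.3, -0.1, -4.4]
grip_width: 0.0628
finger_force: 55.6
```

Run:
```python
from h import *
s=observe(); print(s["position"],s["tool_rot"],s["force"],s["grip_width"])
print(to([.545,-.246,.255]))
im=grab_frame("scene"); cv2.imwrite("pics/s2.png",cv2.resize(im[80:280,200:460,::-1],None,fx=3,fy=3))
```

```text
[0.59922546 0.04051346 0.25400949] [3.14136017e+00 3.75344610e-04 2.81178451e+00] [ 0.29064056 -0.11599605 -4.44615119] 0.06280197612257879
[-0.083  -0.5773 -0.0021]
```

View pics/s2.png

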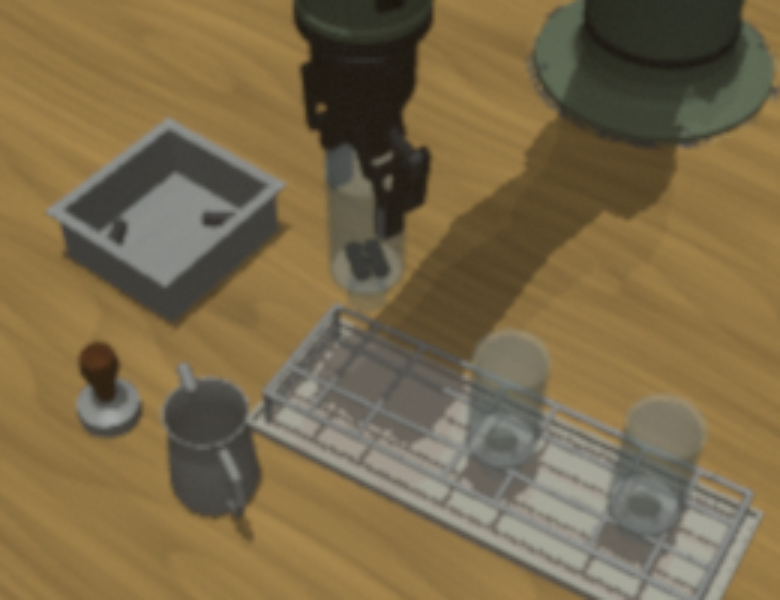

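The bottle is held upright with both bars still inside, at (368,258) in the crop. I'll carry it over the pan.

Emit:
play_rows(
  deltas=[
    [-0.004,-0.03,0,0,0,0,1],
    [-0.015,-0.1,0,0,0,0,1],
    [-0.027,-0.19,0,0,0,0,1],
    [-0.04,-0.28,0,0,0,0,1],
    [-0.053,-0.37,0,0,0,0,1],
    [-0.066,-0.46,0,0,0,0,1],
    [-0.076,-0.53,0,0,0,0,1],
    [-0.082,-0.565,0,0,0,0,1],
    [-0.083,-0.577,0,0,0,0,1],
    [-0.083,-0.577,0,0,0,0,1],
  ],
)

```text
clock: 5.3
position: [0.5445, -0.2467, 0.2531]
tool_rot: [-3.141, -0.001, 2.81]
force: [0.8, -0.6, -1.7]
grip_width: 0.0628
finger_force: 55.9
```

Emit:
play_rows(
  deltas=[
    [0,0,0.03,0,0,0,1],
    [0,0,0.07,0,0,0,1],
    [0,0,0.1,0,0,0,1],
    [0,0,0.11,0,0,0,1],
    [0,0,0.11,0,0,0,1],
  ],
)

```text
clock: 5.8
position: [0.5452, -0.2449, 0.1983]
tool_rot: [3.141, -0.001, 2.813]
force: [0.5, -0.3, -1.2]
grip_width: 0.0625
finger_force: 55.9
```

Emit:
play_rows(
  deltas=[
    [0,0.0286,0.0021,0.07,0,0,1],
    [0,0.0567,0.0084,0.14,0,0,1],
    [0,0.0835,0.0187,0.21,0,0,1],
    [0,0.098,0.0263,0.25,0,0,1],
    [0,0.098,0.0263,0.25,0,0,1],
    [0,0.098,0.0263,0.25,0,0,1],
    [0,0.098,0.0263,0.25,0,0,1],
  ],
)

```text
clock: 6.5
position: [0.5611, -0.2002, 0.1865]
tool_rot: [-2.619, 0.001, 2.811]
force: [-0.0, -0.9, -2.4]
grip_width: 0.0624
finger_force: 56.3
```

Emit:
play_rows(
  deltas=[
    [0,-0.0286,0.0021,-0.07,0,0,1],
    [0,-0.0567,0.0084,-0.14,0,0,1],
    [0,-0.0835,0.0187,-0.21,0,0,1],
    [0,-0.1085,0.0327,-0.28,0,0,1],
    [0,-0.1311,0.0503,-0.35,0,0,1],
    [0,-0.151,0.0711,-0.42,0,0,1],
    [0,-0.1677,0.0945,-0.49,0,0,1],
    [0,-0.1697,0.098,-0.5,0,0,1],
    [0,-0.1697,0.098,-0.5,0,0,1],
    [0,-0.1697,0.098,-0.5,0,0,1],
  ],
)

```text
clock: 7.5
position: [0.5282, -0.2946, 0.186]
tool_rot: [2.619, 0.001, 2.807]
force: [0.5, 0.8, -1.6]
grip_width: 0.0628
finger_force: 56.5
```

```bash
cat > look.py <<'E'
import sys
from h import *
a=grab_frame("scene")[60:200,190:370]; b=grab_frame("top")[150:290,370:500]
s=observe(); M=R.from_euler("xyz",s["tool_rot"]).as_matrix()
print(s["clock"],"mouth",(s["position"]+M@[0,0,.098]).round(3),"axis tilt",np.degrees(np.arccos(-M[2,2])).round(1),"w",s["grip_width"].round(4))
f=lambda i:cv2.resize(i,None,fx=2.5,fy=2.5,interpolation=cv2.INTER_CUBIC)
cv2.imwrite(f"pics/{sys.argv[1]}.png",np.hstack([f(a),f(b)])[:,:,::-1])
E
python3 look.py r1
```

```text
Traceback (most recent call last):
  File "look.py", line 5, in <module>
    print(s["clock"],"mouth",(s["position"]+M@[0,0,.098]).round(3),"axis tilt",np.degrees(np.arccos(-M[2,2])).round(1),"w",s["grip_width"].round(4))
                                                                                                                           ^^^^^^^^^^^^^^^^^^^^^
AttributeError: 'float' object has no attribute 'round'
```

Emit:
play_rows(
  deltas=[
    [0,0.0286,0.0021,0.07,0,0,1],
    [0,0.0567,0.0084,0.14,0,0,1],
    [0,0.0835,0.0187,0.21,0,0,1],
    [0,0.1085,0.0327,0.28,0,0,1],
    [0,0.1311,0.0503,0.35,0,0,1],
    [0,0.151,0.0711,0.42,0,0,1],
    [0,0.1677,0.0945,0.49,0,0,1],
    [0,0.1697,0.098,0.5,0,0,1],
    [0,0.1697,0.098,0.5,0,0,1],
    [0,0.1697,0.098,0.5,0,0,1],
  ],
)

```text
clock: 8.6
position: [0.562, -0.1973, 0.1859]
tool_rot: [-2.619, 0.001, 2.816]
force: [-0.6, -1.0, -2.3]
grip_width: 0.0624
finger_force: 56.6
```

Emit:
play_rows(
  deltas=[
    [0,-0.0286,0.0021,-0.07,0,0,1],
    [0,-0.0567,0.0084,-0.14,0,0,1],
    [0,-0.0835,0.0187,-0.21,0,0,1],
    [0,-0.1085,0.0327,-0.28,0,0,1],
    [0,-0.1311,0.0503,-0.35,0,0,1],
    [0,-0.151,0.0711,-0.42,0,0,1],
    [0,-0.1677,0.0945,-0.49,0,0,1],
    [0,-0.1697,0.098,-0.5,0,0,1],
    [0,-0.1697,0.098,-0.5,0,0,1],
    [0,-0.1697,0.098,-0.5,0,0,1],
  ],
)

```text
clock: 9.6
position: [0.5285, -0.2943, 0.1863]
tool_rot: [2.619, 0.002, 2.808]
force: [0.9, 0.3, -1.9]
grip_width: 0.0624
finger_force: 56.7
```

```bash
sed -i 's/s\["grip_width"\].round(4)/s["grip_width"]/; s/190:370\]; b/190:370]; b/' look.py; python3 look.py r2
```

```text
9.7 mouth [ 0.546 -0.246  0.102] axis tilt 29.9 w 0.063070703377706
```

View pics/r2.png

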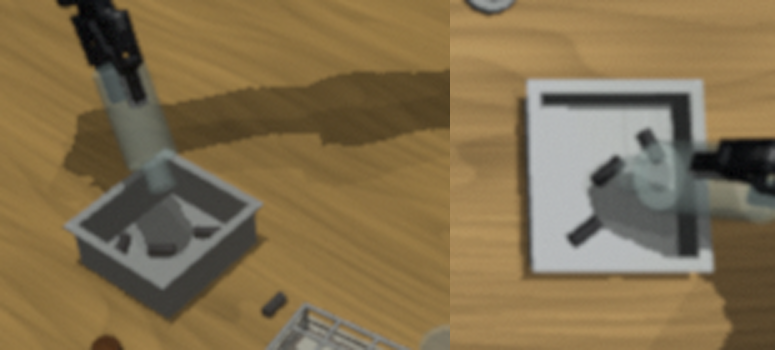

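Three bars are now in the pan, at top-crop (645,145), (607,170) and (585,230), so one of the jammed ones dropped in. The other jumped out onto the counter, at scene-crop (275,303), between the pan and the rack. The bottle looks empty.

To mend this, I'll set the bottle back in the rack and pick up the stray chiller. After dropping it in the pan, I'll bring the bottle back over the pan once more.

Emit:
play_rows(
  deltas=[
    [0,0.0286,0.0021,0.07,0,0,1],
    [0,0.0567,0.0084,0.14,0,0,1],
    [0,0.0835,0.0187,0.21,0,0,1],
    [0,0.098,0.0263,0.25,0,0,1],
    [0,0.098,0.0263,0.25,0,0,1],
    [0,0.098,0.0263,0.25,0,0,1],
  ],
)

```text
clock: 10.3
position: [0.5466, -0.2431, 0.1999]
tool_rot: [3.141, 0.002, 2.817]
force: [-1.0, 0.1, -1.8]
grip_width: 0.0628
finger_force: 56.8
```

Emit:
play_rows(
  deltas=[
    [0,0,-0.05,0,0,0,1],
    [0,0,-0.11,0,0,0,1],
    [0,0,-0.12,0,0,0,1],
    [0,0,-0.12,0,0,0,1],
  ],
)

```text
clock: 10.7
position: [0.5452, -0.2467, 0.2598]
tool_rot: [3.141, 0.002, 2.811]
force: [0.3, 0.2, -2.7]
grip_width: 0.0626
finger_force: 56.8
```

Run:
```python
from h import *
s=observe(); print(s["clock"],s["position"],s["tool_rot"]); print("to",to([.599,.041,.255]))
for n,z in(("top",.015),("scene",.0075)):
    im=grab_frame(n); np.save(n+"1.npy",im)
    m=(im.max(2)<95).astype(np.uint8)
    for c in cv2.findContours(m,0,2)[0]:
        A=cv2.contourArea(c)
        if 8<A<250:
            w=np.array([onz(n,*p[0],z)[:2]*1000 for p in c],np.float32); r=cv2.minAreaRect(w)
            if 450<r[0][0]<720 and -200<r[0][1]<120: print(n,A,np.round(r[0]),np.round(r[1]),round(r[2]),c.mean((0,1)).round(1))
```

```text
10.7 [ 0.54524745 -0.24669491  0.25979506] [3.14108777e+00 2.20312752e-03 2.81058168e+00]
to [0.0854 0.5791 0.0097]
top 71.0 [ 450. -197.] [52. 12.] 89 [413.9 263.4]
top 50.5 [540. -86.] [12. 29.] 88 [364.9 227.9]
top 83.5 [ 549. -170.] [  6. 156.] 89 [399.6 221.4]
scene 14.0 [655. -25.] [25. 11.] 40 [289.7 215.1]
scene 16.5 [581. -34.] [40.  9.] 7 [303.8 198.2]
scene 11.5 [537. -42.] [31.  9.] 28 [311.4 187.8]
scene 42.5 [543. -84.] [38. 14.] 2 [299.4 181.6]
```

The stray chiller is at about (0.5415, -0.085), lying along x; both views agree. Next I'll return the bottle.

Emit:
play_rows(
  deltas=[
    [0.004,0.03,0,0,0,0,1],
    [0.015,0.1,0.001,0,0,0,1],
    [0.028,0.19,0.003,0,0,0,1],
    [0.041,0.28,0.005,0,0,0,1],
    [0.055,0.37,0.007,0,0,0,1],
    [0.068,0.46,0.009,0,0,0,1],
    [0.078,0.53,0.01,0,0,0,1],
    [0.084,0.565,0.01,0,0,0,1],
    [0.0855,0.579,0.01,0,0,0,1],
    [0.0855,0.579,0.01,0,0,0,1],
  ],
)

```text
clock: 11.8
position: [0.5984, 0.0422, 0.2532]
tool_rot: [-3.141, -0.001, 2.813]
force: [0.2, -0.5, -1.7]
grip_width: 0.0625
finger_force: 56.8
```

Emit:
play_rows(
  deltas=[
    [0,0,0.0,0,0,0,1],
    [0,0,0.06,0,0,0,1],
    [0,0,0.12,0,0,0,1],
    [0,0,0.18,0,0,0,1],
    [0,0,0.23,0,0,0,1],
    [0,0,0.256,0,0,0,1],
    [0,0,0.266,0,0,0,1],
    [0,0,0.266,0,0,0,1],
  ],
)

```text
clock: 12.6
position: [0.5987, 0.0412, 0.121]
tool_rot: [-3.141, 0.0, 2.811]
force: [-0.1, -1.1, -1.6]
grip_width: 0.0623
finger_force: 56.8
```

Run:
```python
from h import *
s=observe(); print(s["clock"],s["position"],s["tool_rot"],s["force"]); print("to",to([.599,.041,.1145]))
```

```text
12.6 [0.59871682 0.04124217 0.12095711] [-3.14139609e+00  8.32624120e-05  2.81086679e+00] [-0.09532783 -1.14789774 -1.58261722]
to [-0.0007 -0.0003  0.0129]
```

Emit:
play_rows(
  deltas=[
    [0,0,0.004,0,0,0,1],
    [0,0,0.007,0,0,0,1],
    [0,0,0.01,0,0,0,1],
    [0,0,0.012,0,0,0,1],
    [0,0,0.012,0,0,0,1],
  ],
)

```text
clock: 13.1
position: [0.5989, 0.042, 0.1153]
tool_rot: [3.141, 0.001, 2.812]
force: [-0.6, 0.4, 4.5]
grip_width: 0.0624
finger_force: 57.1
```

Emit:
play_rows(
  deltas=[
    [0,0,0,0,0,0,0.26],
    [0,0,0,0,0,0,0.22],
    [0,0,0,0,0,0,0.18],
    [0,0,0,0,0,0,0.1],
    [0,0,0,0,0,0,0],
    [0,0,0,0,0,0,0],
    [0,0,-0.06,0,0,0,0],
    [0,0,-0.14,0,0,0,0],
    [0,0,-0.24,0,0,0,0],
    [0,0,-0.24,0,0,0,0],
  ],
)

```text
clock: 14.1
position: [0.6011, 0.0419, 0.2409]
tool_rot: [3.137, 0.008, 2.811]
force: [1.1, 0.3, 0.2]
grip_width: 0.0851
finger_force: 0.0
```

Run:
```python
from h import *
s=observe(); print(s["clock"],s["position"],s["tool_rot"]); print("to",to([.5415,-.085,.20]), to([.5415,-.085,.008]))
im=grab_frame("scene"); im0=np.load("scene0.npy")
d=np.abs(im[165:225,300:345].astype(int)-im0[165:225,300:345]).max(2); print((d>25).sum())
m=(im.max(2)<95).astype(np.uint8)
c,f,M=cam("scene"); 
for c in cv2.findContours(m,0,2)[0]:
    w=np.array([onz("scene",*p[0],.0075)[:2]*1000 for p in c],np.float32); r=cv2.minAreaRect(w)
    if 470<r[0][0]<620 and -120<r[0][1]<-50: print(cv2.contourArea(c),r)
cv2.imwrite("pics/s3.png",cv2.resize(im[80:280,200:460,::-1],None,fx=3,fy=3))
```

```text
14.1 [0.6011104  0.04194077 0.24093107] [3.13747851 0.00775885 2.81125872]
to [ 0.0311 -0.2792  0.0805] [ 0.034  -0.2807  0.4645]
779
41.5 ((542.7874755859375, -83.70204162597656), (38.35573959350586, 14.413966178894043), 1.8181873559951782)Traceback (most recent call last):
  File "<stdin>", line 8, in <module>
  File "h.py", line 10, in onz
    o,d=ray(n,u,v); return o+d*(z-o[2])/d[2]
        ~~~^^^^^^^
  File "h.py", line 8, in ray
    c,f,M=cam(n); d=M@np.array([(u-c["cx"])/f,(v-c["cy"])/f,1]); return np.array(c["xyz"]),d/np.linalg.norm(d)
          ~~~^^^
  File "h.py", line 5, in cam
    c=get_calibration(n); f=200/np.tan(np.radians(c["fovy"]/2))
ValueError: time passes only in moves, steps and waits
```

Emit:
play_rows(
  deltas=[
    [0.004,-0.03,0,0,0,0.06,0],
    [0.01,-0.09,0,0,0,0.13,0],
    [0.016,-0.15,0,0,0,0.2,0],
    [0.022,-0.21,0,0,0,0.27,0],
    [0.028,-0.26,0,0,0,0.34,0],
    [0.031,-0.28,0,0,0,0.41,0],
    [0.031,-0.28,0,0,0,0.48,0],
    [0.031,-0.28,0,0,0,0.55,0],
    [0.031,-0.28,0,0,0,0.592,0],
    [0.031,-0.28,0,0,0,0.592,0],
  ],
)

```text
clock: 15.15
position: [0.5382, -0.0854, 0.234]
tool_rot: [-3.14, 0.0, 1.57]
force: [0.5, 0.1, -0.1]
grip_width: 0.0854
finger_force: 0.0
```

Run:
```python
from h import *
s=observe(); print(s["clock"],s["position"],s["tool_rot"],s["qpos"].round(2)); print("to",to([.542,-.086,.005]))
im=grab_frame("scene"); cv2.imwrite("pics/s3.png",cv2.resize(im[80:280,200:460,::-1],None,fx=3,fy=3))
```

```text
15.15 [ 0.53820976 -0.08537078  0.23396329] [-3.14027409e+00  3.67497217e-04  1.57045619e+00] [-0.28  0.42  0.44  1.83 -0.22  0.94  0.26]
to [-0.0011  0.0082  0.4579]
```

View pics/s3.png

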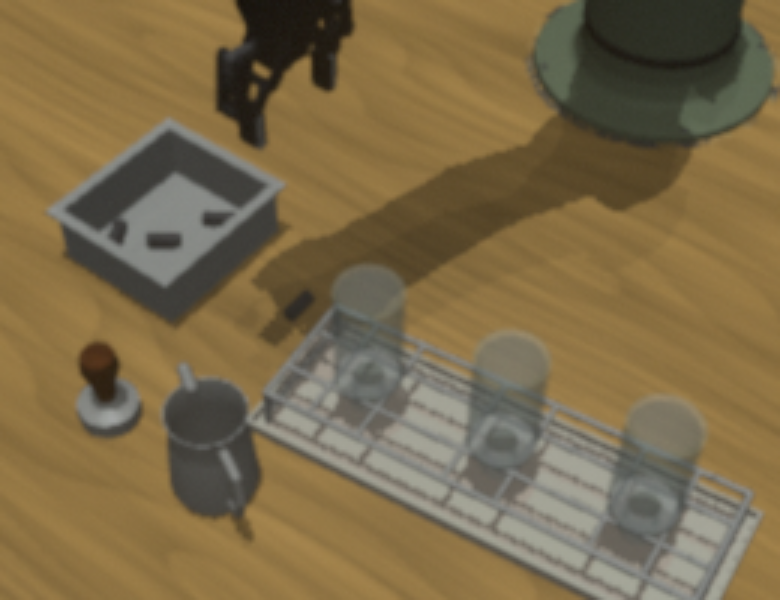

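The bottle is back and empty, three bars are in the pan, and the stray lies at crop (298,305) clear of everything. I'll descend and grip it by its ends.

Emit:
play_rows(
  deltas=[
    [-0.001,0.008,0.08,0,0,0,0],
    [-0.001,0.008,0.17,0,0,0,0],
    [-0.001,0.008,0.26,0,0,0,0],
    [-0.001,0.008,0.34,0,0,0,0],
    [-0.001,0.008,0.4,0,0,0,0],
    [-0.001,0.008,0.44,0,0,0,0],
    [-0.001,0.008,0.455,0,0,0,0],
    [-0.001,0.008,0.46,0,0,0,0],
    [-0.001,0.008,0.46,0,0,0,0],
  ],
  newtons=30,
)

```text
clock: 16.1
position: [0.5428, -0.0861, 0.0052]
tool_rot: [3.141, -0.0, 1.573]
force: [0.2, 0.3, 1.0]
grip_width: 0.0848
finger_force: 0.0
```

Emit:
play_rows(
  deltas=[
    [0,0,0,0,0,0,0.2],
    [0,0,0,0,0,0,0.35],
    [0,0,0,0,0,0,0.45],
    [0,0,0,0,0,0,0.55],
    [0,0,0,0,0,0,0.65],
    [0,0,0,0,0,0,0.75],
    [0,0,0,0,0,0,0.75],
  ],
)

```text
clock: 16.8
position: [0.5427, -0.086, 0.0051]
tool_rot: [3.141, -0.0, 1.572]
force: [-1.2, 1.1, 6.8]
grip_width: 0.0328
finger_force: 29.2
```

Gripped: the 33 mm opening matches the 34 mm bar. I'll lift it and carry it to the pan.

Emit:
play_rows(
  deltas=[
    [0,0,-0.03,0,0,0,0.75],
    [0,0,-0.09,0,0,0,0.75],
    [0,0,-0.17,0,0,0,0.75],
    [0,0,-0.25,0,0,0,0.75],
    [-0.06,0.003,-0.27,0,0,0,0.75],
    [-0.14,0.003,-0.27,0,0,0,0.75],
    [-0.22,0.003,-0.27,0,0,0,0.75],
    [-0.29,0.003,-0.27,0,0,0,0.75],
    [-0.32,0.003,-0.27,0,0,0,0.75],
    [-0.32,0.003,-0.27,0,0,0,0.75],
  ],
)

```text
clock: 17.8
position: [0.5436, -0.2484, 0.1405]
tool_rot: [3.141, 0.001, 1.569]
force: [-1.4, 0.6, -0.8]
grip_width: 0.0326
finger_force: 30.4
```

Emit:
play_rows(
  deltas=[
    [0,0,0.03,0,0,0,0.75],
    [0,0,0.09,0,0,0,0.75],
    [0,0,0.15,0,0,0,0.75],
    [0,0,0.19,0,0,0,0.75],
    [0,0,0.2,0,0,0,0.75],
    [0,0,0.2,0,0,0,0.75],
  ],
)

```text
clock: 18.4
position: [0.544, -0.2448, 0.0391]
tool_rot: [-3.14, -0.001, 1.573]
force: [-0.1, -0.2, 0.2]
grip_width: 0.0327
finger_force: 30.4
```

Emit:
play_rows(
  deltas=[
    [0,0,0,0,0,0,0.5],
    [0,0,0,0,0,0,0.4],
    [0,0,0,0,0,0,0.35],
    [0,0,0,0,0,0,0.35],
    [0,0,-0.08,0,0,0,0.35],
    [0,0,-0.17,0,0,0,0.35],
    [0,0,-0.26,0,0,0,0.2],
    [0,0,-0.35,0,0,0,0],
    [0,0,-0.4,0,0,0,0],
    [0,0,-0.4,0,0,0,0],
  ],
  newtons=50,
)

```text
clock: 19.4
position: [0.5455, -0.2467, 0.2436]
tool_rot: [3.136, 0.002, 1.572]
force: [0.2, -0.1, -1.1]
grip_width: 0.0853
finger_force: 0.0
```

Emit:
play_rows(
  deltas=[
    [0.05,0.01,0,0,0,-0.06,0],
    [0.13,0.025,0,0,0,-0.13,0],
    [0.22,0.04,0,0,0,-0.2,0],
    [0.31,0.06,0,0,0,-0.27,0],
    [0.4,0.075,0,0,0,-0.34,0],
    [0.48,0.09,0,0,0,-0.41,0],
    [0.55,0.105,0,0,0,-0.48,0],
    [0.572,0.11,0,0,0,-0.55,0],
    [0.572,0.11,0,0,0,-0.592,0],
    [0.572,0.11,0,0,0,-0.592,0],
  ],
)

```text
clock: 20.4
position: [0.5986, 0.0403, 0.239]
tool_rot: [-3.141, -0.001, 2.814]
force: [-0.2, 1.2, 0.3]
grip_width: 0.0853
finger_force: 0.0
```

Run:
```python
from h import *
s=observe(); print(s["clock"],s["position"],s["tool_rot"]); print("to",to([.599,.041,.1145]))
t=grab_frame("top"); im=grab_frame("scene")
m=(t.max(2)<95).astype(np.uint8); m[:192]=0;m[252:]=0;m[:,:407]=0;m[:,466:]=0
for c in cv2.findContours(m,0,2)[0]: 
    if cv2.contourArea(c)>8: print(cv2.minAreaRect(c))
b=cv2.resize(im[100:220,210:370],None,fx=2.5,fy=2.5); a=cv2.resize(t[155:275,280:480],None,fx=2,fy=2.5)
cv2.imwrite("pics/s4.png",np.hstack([b,a])[:,:,::-1])
```

```text
20.4 [0.59860819 0.04028791 0.23896787] [-3.14137085e+00 -1.05680232e-03  2.81391416e+00]
to [-0.0005  0.0017  0.2489]
((423.256103515625, 242.19515991210938), (4.997560501098633, 12.962422370910645), 51.34019470214844)
((443.5, 231.0), (4.0, 13.0), 90.0)
((431.7317199707031, 217.41464233398438), (4.997560501098633, 13.430944442749023), 51.34019470214844)
((449.7691650390625, 208.15382385253906), (12.75810432434082, 5.54700231552124), 56.3099365234375)
((461.0, 221.5), (59.0, 8.0), 90.0)
```

View pics/s4.png

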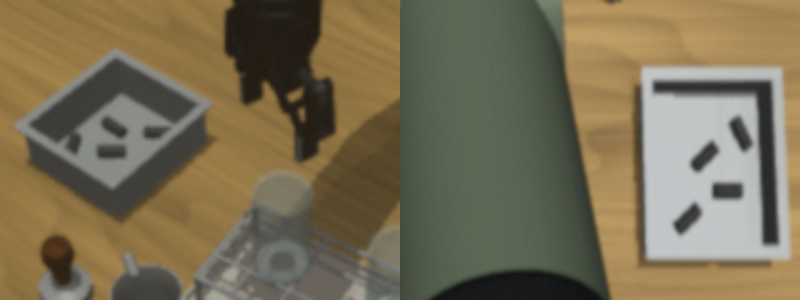

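All four bars are now in the pan, at top-crop (705,155), (740,133), (727,190) and (687,218). The last part is to pick up the bottle again, hold it over the pan and return it.

Emit:
play_rows(
  deltas=[
    [0,0.002,0.08,0,0,0,0],
    [0,0.002,0.16,0,0,0,0],
    [0,0.002,0.21,0,0,0,0],
    [0,0.002,0.248,0,0,0,0],
    [0,0.002,0.248,0,0,0,0.0],
  ],
)

```text
clock: 21.0
position: [0.5978, 0.0404, 0.1133]
tool_rot: [-3.139, -0.003, 2.809]
force: [0.5, 0.6, -0.1]
grip_width: 0.0854
finger_force: 0.0
```

Emit:
play_rows(
  deltas=[
    [0,0,0,0,0,0,0.1],
    [0,0,0,0,0,0,0.2],
    [0,0,0,0,0,0,0.3],
    [0,0,0,0,0,0,0.4],
    [0,0,0,0,0,0,0.6],
    [0,0,0,0,0,0,1],
    [0,0,0,0,0,0,1],
    [0,0,0,0,0,0,1],
  ],
)

```text
clock: 21.8
position: [0.6, 0.0409, 0.1172]
tool_rot: [3.141, 0.002, 2.811]
force: [-0.9, -0.2, 5.4]
grip_width: 0.0625
finger_force: 52.9
```

Emit:
play_rows(
  deltas=[
    [0,0,-0.02,0,0,0,1],
    [0,0,-0.06,0,0,0,1],
    [0,0,-0.12,0,0,0,1],
    [0,0,-0.18,0,0,0,1],
    [0,0,-0.24,0,0,0,1],
    [0,0,-0.28,0,0,0,1],
    [0,0,-0.28,0,0,0,1],
    [0,0,-0.28,0,0,0,1],
  ],
)

```text
clock: 22.6
position: [0.5992, 0.041, 0.2562]
tool_rot: [3.141, 0.001, 2.812]
force: [0.4, -0.2, -1.7]
grip_width: 0.0625
finger_force: 55.2
```

Emit:
play_rows(
  deltas=[
    [-0.004,-0.03,0,0,0,0,1],
    [-0.015,-0.1,0,0,0,0,1],
    [-0.027,-0.19,0,0,0,0,1],
    [-0.04,-0.28,0,0,0,0,1],
    [-0.053,-0.37,0,0,0,0,1],
    [-0.066,-0.46,0,0,0,0,1],
    [-0.076,-0.53,0,0,0,0,1],
    [-0.082,-0.565,0,0,0,0,1],
    [-0.083,-0.577,0,0,0,0,1],
    [-0.083,-0.577,0,0,0,0,1],
  ],
)

```text
clock: 23.6
position: [0.5443, -0.2462, 0.255]
tool_rot: [-3.141, -0.001, 2.81]
force: [0.5, 1.9, -2.1]
grip_width: 0.0625
finger_force: 55.3
```

Emit:
play_rows(
  deltas=[
    [0,0,0.04,0,0,0,1],
    [0,0,0.06,0,0,0,1],
    [0,0,0.06,0,0,0,1],
    [0,0,0.06,0,0,0,1],
    [0,0,0.03,0,0,0,1],
    [0,0,0,0,0,0,1],
    [0,0,0,0,0,0,1],
  ],
)

```text
clock: 24.3
position: [0.5461, -0.2456, 0.2581]
tool_rot: [3.142, 0.004, 2.812]
force: [0.6, 0.7, -1.7]
grip_width: 0.0627
finger_force: 55.5
```

Run:
```python
from h import *
s=observe(); print(s["clock"],s["position"],s["tool_rot"],s["grip_width"]); print("to",to([.599,.0412,.254]))
```

```text
24.3 [ 0.5461227  -0.24563855  0.25809836] [3.14158239 0.00367888 2.81195699] 0.06271993381089934
to [0.0857 0.577  0.0079]
```

Emit:
play_rows(
  deltas=[
    [0.004,0.03,0,0,0,0,1],
    [0.015,0.1,0,0,0,0,1],
    [0.027,0.19,0,0,0,0,1],
    [0.04,0.28,0,0,0,0,1],
    [0.053,0.37,0,0,0,0,1],
    [0.066,0.46,0,0,0,0,1],
    [0.076,0.53,0,0,0,0,1],
    [0.082,0.565,0,0,0,0,1],
    [0.083,0.577,0,0,0,0,1],
    [0.083,0.577,0,0,0,0,1],
  ],
)

```text
clock: 25.3
position: [0.5991, 0.0413, 0.2553]
tool_rot: [-3.141, -0.0, 2.812]
force: [0.1, -0.5, -1.7]
grip_width: 0.0625
finger_force: 55.4
```

Emit:
play_rows(
  deltas=[
    [0,0,0.0,0,0,0,1],
    [0,0,0.06,0,0,0,1],
    [0,0,0.12,0,0,0,1],
    [0,0,0.18,0,0,0,1],
    [0,0,0.23,0,0,0,1],
    [0,0,0.256,0,0,0,1],
    [0,0,0.266,0,0,0,1],
    [0,0,0.271,0,0,0,1],
    [0,0,0.275,0,0,0,1],
    [0,0,0.278,0,0,0,1],
  ],
)

```text
clock: 26.3
position: [0.5997, 0.041, 0.1175]
tool_rot: [3.141, 0.001, 2.812]
force: [-0.3, 0.4, -2.3]
grip_width: 0.0624
finger_force: 55.4
```

Run:
```python
from h import *
s=observe(); print(s["clock"],s["position"],s["tool_rot"],s["force"]); print("to",to([.599,.041,.1165]))
```

```text
26.3 [0.59973313 0.04095976 0.11751491] [3.14102414e+00 1.20161455e-03 2.81171122e+00] [-0.26027076  0.36598852 -2.25190126]
to [ 0.0014 -0.0004  0.002 ]
```

Last couple of millimetres down, release and retreat.

Emit:
play_rows(
  deltas=[
    [0,0,0.002,0,0,0,1],
    [0,0,0.004,0,0,0,1],
    [0,0,0.004,0,0,0,1],
  ],
)

```text
clock: 26.6
position: [0.6004, 0.0413, 0.1168]
tool_rot: [3.14, 0.003, 2.812]
force: [-4.3, 1.9, 19.7]
grip_width: 0.0627
finger_force: 56.1
```

Emit:
play_rows(
  deltas=[
    [0,0,0,0,0,0,0.26],
    [0,0,0,0,0,0,0.22],
    [0,0,0,0,0,0,0.18],
    [0,0,0,0,0,0,0.1],
    [0,0,0,0,0,0,0],
    [0,0,0,0,0,0,0],
    [0,0,-0.06,0,0,0,0],
    [0,0,-0.14,0,0,0,0],
    [0,0,-0.24,0,0,0,0],
    [0,0,-0.3,0,0,0,0],
  ],
)

```text
clock: 27.6
position: [0.5999, 0.0409, 0.2682]
tool_rot: [3.14, 0.003, 2.812]
force: [1.0, -0.0, 0.2]
grip_width: 0.0855
finger_force: 0.0
```

Emit:
play_rows(
  deltas=[
    [0.05,0,0,0,0,0,0],
    [0.15,0,0,0,0,0,0],
    [0.25,0,0,0,0,0,0],
    [0.3,0,0,0,0,0,0],
    [0.3,0,0,0,0,0,0],
    [0.3,0,0,0,0,0,0],
  ],
)

```text
clock: 28.2
position: [0.4576, 0.0897, 0.2652]
tool_rot: [3.141, 0.001, 2.812]
force: [0.9, 0.6, 0.5]
grip_width: 0.0854
finger_force: 0.0
```

Run:
```python
from h import *
im=grab_frame("scene").astype(np.float32); a=np.load("scene0.npy").astype(np.float32)
# shift of the base ellipse (bottle top) and neighbours versus the start picture
for n,(y0,y1,x0,x1) in {"jam":(165,186,306,340),"b2":(186,208,352,388),"b3":(206,230,402,438)}.items():
    r=cv2.matchTemplate(cv2.cvtColor(im[y0-6:y1+6,x0-6:x1+6].astype(np.uint8),7),cv2.cvtColor(a[y0:y1,x0:x1].astype(np.uint8),7),cv2.TM_CCOEFF_NORMED)
    print(n,cv2.minMaxLoc(r)[1],np.array(cv2.minMaxLoc(r)[3])-6)
print(observe()["clock"],observe()["force"])
```

```text
jam 0.9554030895233154 [0 0]
b2 0.17945127189159393 [-1  4]
b3 0.9900888800621033 [0 0]
28.25 [0.5186944  0.32605216 0.27674174]
```

```bash
python3 -c "
from workcell import *
print(job_done())"
```

```text
the job is handed in; nothing more can be done
None
```

The job is handed in with no result shown: both chillers are in the pan and the empty bottle is back in its place, but only one dropped straight in; the other bounced onto the counter, so I put it in with the gripper and then held the bottle over the pan again.

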